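Tap a cup head's tapered shank home in a tube shaker

ROBOT

A 7-joint arm with a two-finger parallel gripper is mounted at the origin on the work surface. World frame = base frame: x ahead of the robot, y to its left, z up, the work surface at z = 0. Lengths are in m, angles in rad, forces in N, time in s.
With the tool pointing down it reaches from about 0.4 to 0.85 m from the base axis. Payload 4.5 kg.
Tool frame: the origin (TCP) lies midway between the tips of the shut fingers; the grasp point (between the pads) lies 19 mm behind it; z points along the fingers, y is the line along which they close (so a half turn about z gives the same grasp; the last joint's range is limited). The gripper opens to 88 mm and grips with 3 to 60 N. Pads are 18 mm wide; open, the fingers measure 123 mm over their backs; the gripper's body (75 mm by 187 mm) begins 45 mm behind the grasp point.
Start: joints at [0.034, 0.689, -0.195, 1.565, 0.157, 0.902, -0.215], TCP at [0.625, 0, 0.239] pointing down, gripper open.
Joint ranges: [-3.01, 3.01], [-0.46, 2.08], [-1.47, 1.51], [0.13, 2.56], [-1, 4.14], [0.04, 2.09], [-2.66, 2.66]. Speed limits (rad/s): [2.57, 2.57, 3.14, 3.14, 3.14, 3.14, 3.14].

INTERFACE

Orientations are given as a unit quaternion [x, y, z, w].
In Python, from plant import r, eyes, finish_job gives the robot as it stands. The module is installed in compiled form; this text tells all that it offers.
- The arm moves only by the tool move_arm, never from a script. Its argument "motion" is a list of rows, each a list of 7 numbers: the shift along the tool's x, y, z in mm, then the turn, a rotation vector about the tool's x, y, z in degrees, then the closure, from 0 (fully open) to 1 (shut). A call has 1 to 5 rows; each row is the pose to reach, as a shift and turn from the pose commanded when the call began, along the tool's axes at that moment; what a row does not reach only later rows make up. A row lasts 1/8 s, in which the tool goes at most 62.5 mm and 10.7 degrees, less where a joint would pass 70% of its speed; a pose out of reach is approached as far as the arm can. A call with a gripper value outside its range is refused whole. The fingers move at their own pace and stop on an object; "newtons" is the grip in N (left out, the last holds). Time passes only in rows, so rows that repeat a pose let the fingers close. It gives the time, the measured TCP pose, the force, the opening and the grip force at its end, in the units of the state.
- r.get_state(): the state, without advancing time (a new reading comes with each control period).
- eyes.snapshot(name): name is "scene" or "side" or "wrist"; returns a dict with "frame" (420x560x3 uint8, red, green, blue), "z_map" (420x560 float32, m along the optical axis (not along the pixel's ray), 0 where there is no reading), "intrinsics" (3x3 intrinsics, pixels), "world_to_cam" (4x4, takes a point from world to camera coordinates). Camera axes: x right, y down, z forward; pixel columns grow to the right and rows downward; lengths in m; the calibration is good to about 2 mm. A picture is of the moment at which its call begins.
- finish_job(): hands the job in; it is judged then, once.
The state is a dict: "clock": time; "q": joint angles; "qd": joint speeds; "joint_torque": joint torques, N m; "tool_pos": TCP position; "eef_rot": TCP orientation; "contact_force": force on the tool from outside, world axes, zero at the start; "moment": the same for the moment, N m; "opening": opening from 0.0 (shut) to 1.0 (fully open); "finger_force": force on a finger pad.
Only numpy, scipy, OpenCV 4.12 (cv2) and the standard library are available. Lean on these libraries where they do the work, as an engineer would, in place of code of your own. Each camera call takes 0.05 s, during which the arm holds its last target. There are 200 camera calls.

TASK

Fit the orange cup head to the tube shaker: lift it out of its blue stand, lower (do not drop) its tapered steel shank upright into the shaker's socket, and press or tap it down until its shoulder sits fully home on the aluminium collar and friction alone holds it when you let go. Push firmly, but never so hard that you overload the shaker's rubber mount, and leave the beaker, the jar and the tube rack where they stand.

Things in the scene. Friction and masses are not known exactly. Their poses are not given: they have to be found in the camera images.
- head: Cup head, 90 g: orange round barrel, diameter 40 mm, 42 mm tall, flat black rubber top; below it a tapered steel shank 34 mm long, diameter 20.6 mm at the shoulder, 12 mm at the tip. Origin: on the axis in the plane of the shoulder (the barrel's flat underside); top 42 mm above, shank tip 34 mm below; z up the axis. Stands loosely upright in the stand, shoulder on its top. Any grasp yaw will do.
- holder: The fixed blue stand, a block 100 x 100 mm and 45 mm tall with a hole 26 mm wide and 40 mm deep in the middle of its top. Origin: centre of its underside on the bench; z up.
- shaker: Fixed tube shaker, white housing 130 (x) x 160 (y) mm, 76 mm tall. Origin: centre of its underside on the bench, z up. The socket's vertical axis passes through the origin; an aluminium collar of outer diameter 38 mm stands 49 mm above the housing's top, black rubber bellows (72 mm wide, 16 mm tall) round its foot.
- socket (a point): Centre of the socket's mouth in the collar's flat top, 125 mm above the bench unloaded. Bore 25 mm; inside, sprung brass jaws form the matching taper (17 mm wide 7 mm down). The shank enters freely until the shoulder is 6 to 8 mm above this point; then resistance grows, to 12 to 22 N when the shoulder lands. Let go, it springs back under 1 mm; home: within 1.5 mm. A 6 N pull may draw it out.
- drive (a joint): How far (m) the collar with its socket has sunk on the rubber mount; 0 unloaded, springs back by itself. It starts to sink at about 2 N of downward force, then 2 mm for every 5 N, also after the shoulder has landed. More than 12 mm (about 32 N) overloads the mount.
- beaker: Bystander: open glass beaker, diameter 66 mm, 85 mm tall; origin at the centre of its underside, z up. Leave it alone.
- jar: Bystander: clear sample jar with a green cap, diameter 60 mm, 75 mm tall; origin at the centre of its underside, z up. Leave it alone.
- tube_rack: Bystander: white rack 50 (x) x 110 (y) x 50 mm with ten blue-capped tubes, 100 mm tall overall; origin at the centre of its underside, z up. Leave it alone.
Not all that is in view belongs to the job. Of the things shaped like the shaker, the white one is meant. What is shaped like the head but purple is not meant.

How it is judged:
By the outcome, as a careful person would: the job done as asked, in the order asked, and still so for the second after the job is handed in, with the robot touching nothing.
It also fails if it takes over 51 s, if anything falls off the work surface, if the arm or the gripper's body presses on something with over 40 N, if the wrist force passes 120 N, or if a joint passes its speed limit or range.

## Working session

There is one attempt and no reset: what is moved stays moved. The work goes in short steps, Python scripts to look and compute and a tool call to move; the robot and the scene stay as the last step left them, time stands still between calls to the robot, and variables do not carry over. Pictures are saved under pics/ and viewed, at most 10 in all, crops included, and the job is handed in when it is done.

Besides the shell and the picture viewer there is one more tool, called after "Call:" as a command line: name --pt "numbers of a row" for each row, then --argument value for the rest. move_arm: Moves the arm, as the interface text tells. Its arguments: {"type":"object","properties":{"motion":{"type":"array","items":{"type":"array","items":{"type":"number"}}},"newtons":{"type":"number"}},"required":["motion"]}

```bash
mkdir -p pics
cat > h.py <<'E'
import numpy as np, cv2
from plant import r, eyes, finish_job
def cloud(s):
    z=s["z_map"];K=s["intrinsics"];T=np.linalg.inv(s["world_to_cam"])
    v,u=np.mgrid[:z.shape[0],:z.shape[1]]
    p=np.stack([(u-K[0,2])/K[0,0]*z,(v-K[1,2])/K[1,1]*z,z],-1)
    return p@T[:3,:3].T+T[:3,3]
def save(s,n): cv2.imwrite(f"pics/{n}.png",s["frame"][...,::-1])
E
python3 - <<'E'
from h import *
a=eyes.snapshot("scene");b=eyes.snapshot("side")
np.savez("s.npz",**a);np.savez("d.npz",**b)
cv2.imwrite("pics/a.png",cv2.resize(np.hstack([a["frame"],b["frame"]])[...,::-1],(800,300),interpolation=cv2.INTER_AREA))
save(a,"scene");save(b,"side")
for s in (a,b):
    P=cloud(s);h=cv2.cvtColor(s["frame"],cv2.COLOR_RGB2HSV)
    for n,lo,hi in(("orange",(5,140,100),(20,255,255)),("blue",(100,120,60),(125,255,255)),("purple",(130,80,60),(160,255,255))):
        m=cv2.inRange(h,lo,hi)
        c,l,st,ce=cv2.connectedComponentsWithStats(m)
        for i in range(1,c):
            if st[i,4]>60:
                q=P[(l==i)&(s["z_map"]>0)]
                if len(q): print(n,st[i],np.percentile(q,[2,50,98],axis=0).round(3).tolist())
    print(np.linalg.inv(s["world_to_cam"])[:3,3])
st=r.get_state();print(st)
E
```

```text
orange [224   0  25   5  96] [[-1.296, -0.485, 0.171], [-1.28, -0.418, 0.181], [-1.263, -0.354, 0.192]]
orange [306   0  91   4 326] [[-1.295, 0.003, 0.169], [-1.279, 0.234, 0.181], [-1.26, 0.511, 0.19]]
orange [ 465  124   95   67 4271] [[-0.136, 0.565, -0.001], [0.149, 0.694, 0.056], [0.301, 0.811, 0.098]]
orange [ 174  145   60   33 1006] [[0.116, -0.372, -0.001], [0.273, -0.279, 0.074], [0.338, -0.201, 0.09]]
orange [333 204  15  19 168] [[0.483, 0.119, 0.05], [0.502, 0.136, 0.072], [0.507, 0.155, 0.087]]
blue [ 318  205   41   42 1206] [[0.387, 0.085, -0.002], [0.523, 0.134, 0.042], [0.541, 0.187, 0.046]]
blue [264 266   8  17 102] [[0.622, -0.05, -0.003], [0.727, -0.029, 0.097], [0.753, -0.022, 0.101]]
blue [273 267   9  17 105] [[0.625, -0.025, -0.002], [0.727, -0.009, 0.097], [0.753, -0.001, 0.1]]
blue [283 268   8  17 100] [[0.627, -0.003, -0.002], [0.729, 0.013, 0.097], [0.754, 0.019, 0.1]]
blue [293 268   8  17 105] [[0.626, 0.024, -0.002], [0.729, 0.034, 0.097], [0.754, 0.041, 0.1]]
blue [303 268   8  18 103] [[0.626, 0.047, -0.004], [0.73, 0.055, 0.097], [0.755, 0.061, 0
[... 802 characters left out ...]
([ 0.03378554,  0.68988536, -0.19450209,  1.56621954,  0.15732042,
        0.90252253, -0.21507247]), 'qd': array([ 0.00014276, -0.0029795 ,  0.00045498, -0.00259573, -0.00209013,
        0.00016689,  0.00195573]), 'joint_torque': array([-3.08775299e-03, -5.28501892e+01, -1.27141513e+00, -1.53837240e+01,
       -5.25604945e-02,  1.96265515e-03,  5.71585565e-05]), 'tool_pos': array([ 6.24436911e-01, -5.09151593e-05,  2.38004462e-01]), 'eef_rot': array([ 7.07066038e-01,  7.07147045e-01, -6.31942705e-04, -5.25074798e-04]), 'contact_force': array([-0.18552537, -0.38605826, -0.45669525]), 'moment': array([-0.01091566,  0.03508933,  0.04576158]), 'finger_force': 0.0, 'opening': 0.9971532894810017}
```

View pics/scene.png

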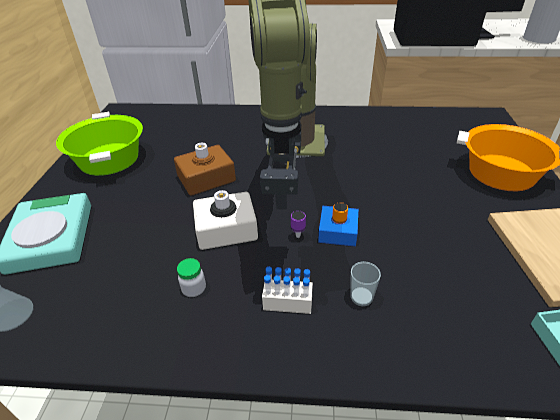

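View pics/side.png

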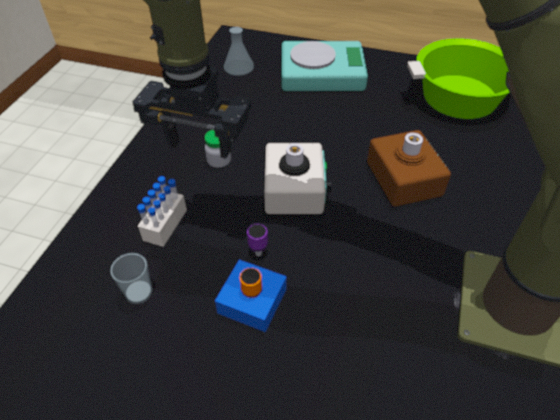

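Scene view: the orange head is in the blue stand at (341,212). The white shaker's collar is at (222,200), the purple decoy at (298,222), the jar at (190,277), the rack at (288,290) and the beaker at (365,285). Side view: head at (250,282), collar at (294,157). Next I fit the axes.

```bash
cat >> h.py <<'E'
from scipy.optimize import least_squares
def fitc(p,R,cam,c0):
    f=lambda c:np.hypot(*(p[:,:2]-c).T)-R
    o=least_squares(f,c0,loss="soft_l1",f_scale=.001); return o.x,np.abs(f(o.x)).mean()
def ray(s,u,v,z):
    K=s["intrinsics"];T=np.linalg.inv(s["world_to_cam"])
    d=T[:3,:3]@np.linalg.solve(K,[u,v,1]);return T[:3,3]+d*(z-T[2,3])/d[2]
E
python3 - <<'E'
from h import *
for n,hd,cp in(("s",(.485,.14),0),("d",(.485,.14),0)):
    s=dict(np.load(n+".npz"));P=cloud(s);F=s["frame"].astype(int)
    hs=cv2.cvtColor(s["frame"],cv2.COLOR_RGB2HSV)
    T=np.linalg.inv(s["world_to_cam"])[:3,3]
    # shaker: white housing top, z~.076
    R=(P[...,0]>.3)&(P[...,0]<.8)&(P[...,1]<-.02)&(P[...,1]>-.4)
    m=R&(abs(P[...,2]-.076)<.004)&(hs[...,1]<60)&(hs[...,2]>120)
    q=P[m]; print("housing top",len(q),np.percentile(q,[1,50,99],axis=0).round(4).tolist())
    r_=cv2.minAreaRect(q[:,:2].astype(np.float32)*1000);print(r_)
    c0=np.array(r_[0])/1000
    near=np.hypot(P[...,0]-c0[0],P[...,1]-c0[1])<.035
    m=near&(P[...,2]>.098)&(P[...,2]<.121);q=P[m]
    print("collar",len(q),fitc(q,.019,T,c0))
    m=near&(P[...,2]>.121)&(P[...,2]<.14);q=P[m];print("collar top",len(q),np.median(q,0),cv2.minEnclosingCircle(q[:,:2].astype(np.float32)*1000))
    near=np.hypot(P[...,0]-hd[0],P[...,1]-hd[1])<.035
    q=P[near&(P[...,2]>.05)&(P[...,2]<.083)];print("head",len(q),fitc(q,.02,T,np.array(hd)))
    q=P[near&(P[...,2]>.0845)];print("head top",len(q),np.median(q,0),cv2.minEnclosingCircle(q[:,:2].astype(np.float32)*1000))
    m=(abs(P[...,2]-.045)<.003)&cv2.inRange(hs,(100,120,60),(125,255,255)).astype(bool)&(np.hypot(P[...,0]-hd[0],P[...,1]-hd[1])<.09)
    print("stand",cv2.minAreaRect(P[m][:,:2].astype(np.float32)*1000))
E
```

```text
housing top 1218 [[0.4254, -0.2556, 0.0721], [0.5148, -0.1651, 0.0741], [0.7451, -0.0316, 0.0775]]
((603.3309936523438, -140.7517852783203), (348.5705261230469, 155.84884643554688), 17.46822738647461)
collar 0 (array([ 0.60333099, -0.14075179]), np.float64(nan))
collar top 0 [nan nan nan] ((0.0, 0.0), 0.0)
head 143 (array([0.48514549, 0.13774722]), np.float64(0.0010191120130330937))
head top 97 [0.48803986 0.13785432 0.08617877] ((487.0418701171875, 137.99951171875), 19.723587036132812)
stand ((488.35284423828125, 136.90499877929688), (99.51187133789062, 103.14899444580078), 84.45906066894531)
housing top 1777 [[0.4215, -0.252, 0.0721], [0.4852, -0.1457, 0.0742], [0.5656, -0.088, 0.0778]]
((494.21954345703125, -169.46507263183594), (125.73348999023438, 156.4036407470703), 17.349180221557617)
collar 200 (array([ 0.49505003, -0.17231887]), np.float64(0.0032481898912480084))
collar top 99 [ 0.49465394 -0.17062283  0.12312567] ((494.95684814453125, -172.07188415527344), 19.675392150878906)
head 222 (array([0.48576628, 0.1394638 ]), np.float64(0.0005787166784381689))
head top 293 [0.4852424  0.1422256  0.08657515] ((485.43572998046875, 141.3841094970703), 20.28489875793457)
stand ((486.3116149902344, 139.31771850585938), (102.14790344238281, 101.15185546875), 84.19518280029297)h.py:12: RuntimeWarning: Mean of empty slice.
  o=least_squares(f,c0,loss="soft_l1",f_scale=.001); return o.x,np.abs(f(o.x)).mean()
  ret = ret.dtype.type(ret / rcount)
  return _methods._mean(a, axis=axis, dtype=dtype,
  ret = um.true_divide(
```

Call:
move_arm --pt "35 -35 15 0 0 0 0" --pt "70 -70 30 0 0 0 0" --pt "105 -105 45 0 0 0 0" --pt "139 -139 60 0 0 0 0" --pt "139 -139 60 0 0 0 0" --newtons 30

```text
clock: 0.72
tool_pos: [0.4822, 0.1421, 0.1777]
eef_rot: [0.704, 0.71, -0.002, -0.002]
contact_force: [0.1, -0.5, -0.1]
opening: 0.998
finger_force: 0.0
```

Run:
```python
from h import *
s=eyes.snapshot("wrist");save(s,"w1");P=cloud(s)
st=r.get_state();print(st["tool_pos"],st["eef_rot"],st["qd"].round(3))
h=cv2.cvtColor(s["frame"],cv2.COLOR_RGB2HSV)
m=cv2.inRange(h,(5,140,80),(20,255,255))>0
q=P[m&(s["z_map"]>0)];print("orange",len(q),np.percentile(q,[2,50,98],axis=0).round(4).tolist())
q=P[(np.hypot(P[...,0]-.486,P[...,1]-.139)<.03)&(P[...,2]>.082)&(P[...,2]<.095)];print("top",len(q),np.median(q,0),cv2.minEnclosingCircle(q[:,:2].astype(np.float32)*1000))
```

```text
[0.48470259 0.14019699 0.17831085] [ 7.05778475e-01  7.08432006e-01 -7.38653078e-04 -5.40315578e-04] [ 0.044 -0.003  0.036 -0.048  0.007  0.005  0.007]
orange 583 [[0.4691, 0.1227, 0.0561], [0.4858, 0.1544, 0.0808], [0.5032, 0.159, 0.0881]]
top 1727 [0.48582557 0.14076411 0.08692025] ((485.9591369628906, 139.40003967285156), 19.916105270385742)
```

View pics/w1.png

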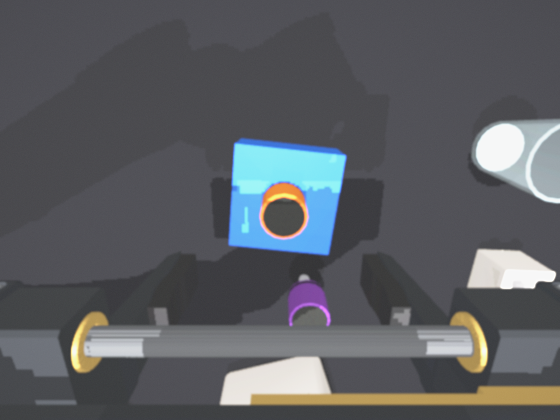

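The wrist view shows the orange head in the stand at (284,213). The fit gives (0.486, 0.139) with its top at 0.087, which agrees with the other views. I'll descend and grip.

Call:
move_arm --pt "0 0 45 0 0 0 0" --pt "0 0 90 0 0 0 0" --pt "0 0 128 0 0 0 0" --pt "0 0 128 0 0 0 0" --pt "0 0 128 0 0 0 0.3" --newtons 40

```text
clock: 1.4
tool_pos: [0.4871, 0.1384, 0.0517]
eef_rot: [0.708, 0.707, 0.0, 0.001]
contact_force: [-0.4, -0.1, 0.5]
opening: 0.913
finger_force: 0.0
```

Call:
move_arm --pt "0 0 0 0 0 0 1" --pt "0 0 0 0 0 0 1" --pt "0 0 0 0 0 0 1" --pt "0 0 0 0 0 0 1" --pt "0 0 0 0 0 0 1" --newtons 40

```text
clock: 2.02
tool_pos: [0.4861, 0.1391, 0.051]
eef_rot: [0.707, 0.707, 0.0, 0.0]
contact_force: [-0.1, -0.2, 2.9]
opening: 0.444
finger_force: 40.0
```

Call:
move_arm --pt "0 0 -5 0 0 0 1" --pt "0 0 -30 0 0 0 1" --pt "0 0 -70 0 0 0 1" --pt "0 0 -115 0 0 0 1" --pt "0 0 -145 0 0 0 1"

```text
clock: 2.65
tool_pos: [0.4862, 0.1391, 0.1977]
eef_rot: [0.707, 0.707, 0.001, 0.0]
contact_force: [0.6, -0.1, -1.5]
opening: 0.44
finger_force: 40.0
```

Call:
move_arm --pt "-20 0 -15 0 0 0 1" --pt "-60 0 -20 0 0 0 1" --pt "-110 0 -20 0 0 0 1" --pt "-160 4 -20 0 0 0 1" --pt "-210 9 -20 0 0 0 1"

```text
clock: 3.28
tool_pos: [0.4946, -0.0725, 0.2159]
eef_rot: [0.707, 0.707, -0.0, -0.0]
contact_force: [2.0, -0.1, -1.8]
opening: 0.444
finger_force: 40.0
```

```bash
cat > m.py <<'E'
from h import *
import sys
out=[]
for n in("wrist","scene","side"):
    s=eyes.snapshot(n);P=cloud(s)
    q=P[(np.hypot(P[...,0]-.495,P[...,1]+.171)<.03)&(abs(P[...,2]-.125)<.004)]
    if len(q)>10: print(n,len(q),np.median(q,0),cv2.minEnclosingCircle(q[:,:2].astype(np.float32)*1000))
    out.append(s["frame"])
cv2.imwrite("pics/"+sys.argv[1],cv2.resize(np.hstack([out[0],out[2]])[...,::-1],(800,300),interpolation=cv2.INTER_AREA))
st=r.get_state();print(st["tool_pos"],st["eef_rot"],st["contact_force"])
E
python3 m.py w2.png
```

```text
scene 61 [ 0.49487252 -0.17290815  0.12274303] ((495.4669494628906, -173.89309692382812), 19.713682174682617)
side 47 [ 0.48547633 -0.16175932  0.12288329] ((493.7818603515625, -170.94354248046875), 18.457632064819336)
[ 0.4944171  -0.07460037  0.21559934] [ 7.09520965e-01  7.04683806e-01 -7.97590974e-04  3.13879298e-04] [-0.33386103  0.66327808 -1.68547699]
```

View pics/w2.png

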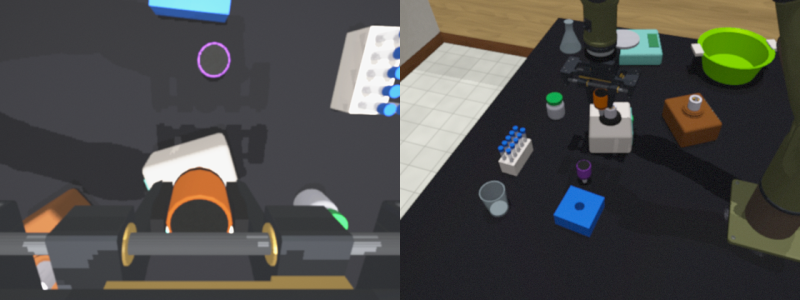

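The held head hides the wrist camera's view of the socket. In the side half, the head hangs upright at (600,98) and the collar is at (610,113). I'll move over the socket and compare head and collar axes within the same cameras.

Call:
move_arm --pt "-35 0 0 0 0 0 1" --pt "-70 0 0 0 0 0 1" --pt "-102 0 0 0 0 0 1" --pt "-102 0 0 0 0 0 1" --pt "-102 0 0 0 0 0 1"

```text
clock: 4.05
tool_pos: [0.4951, -0.1709, 0.2157]
eef_rot: [0.706, 0.708, 0.0, -0.001]
contact_force: [0.2, 0.5, -1.3]
opening: 0.441
finger_force: 40.0
```

```bash
cat > m2.py <<'E'
from h import *
import sys
out=[]
for n in("scene","side"):
    s=eyes.snapshot(n);P=cloud(s);h=cv2.cvtColor(s["frame"],cv2.COLOR_RGB2HSV)
    m=cv2.inRange(h,(5,140,50),(20,255,255))>0
    near=np.hypot(P[...,0]-.495,P[...,1]+.173)<.035
    q=P[m&near];print(n,"head",len(q))
    if len(q)>10:print(np.percentile(q,[2,50,98],axis=0).round(4).tolist(),fitc(q,.02,0,[.495,-.173]))
    q=P[near&(P[...,2]>.122)&(P[...,2]<.175)&~m]
    for lo in np.arange(.10,.24,.005):
        k=near&(P[...,2]>=lo)&(P[...,2]<lo+.005); 
        if k.sum()>8: print(round(lo,3),k.sum(),P[k].mean(0).round(4),np.ptp(P[k],0).round(4))
    u,v=[int(x) for x in (np.argwhere(near&(P[...,2]>.09)).mean(0)[::-1])]
    out.append(cv2.resize(s["frame"][max(v-50,0):v+50,max(u-66,0):u+66],(400,300)))
cv2.imwrite("pics/"+sys.argv[1],np.hstack(out)[...,::-1])
st=r.get_state();print(st["tool_pos"],st["eef_rot"],st["contact_force"])
E
python3 m2.py w3.png
```

```text
scene head 66
[[0.4914, -0.1807, 0.2107], [0.504, -0.1547, 0.2243], [0.5147, -0.1518, 0.2508]] (array([ 0.49629158, -0.17261132]), np.float64(0.0010756971270383946))
0.1 22 [ 0.5089 -0.1685  0.1027] [0.0185 0.0337 0.0048]
0.105 31 [ 0.5032 -0.1733  0.1078] [0.0367 0.0333 0.0049]
0.11 30 [ 0.5017 -0.1733  0.1127] [0.0348 0.0331 0.0047]
0.115 42 [ 0.4979 -0.1743  0.1176] [0.0356 0.0358 0.0048]
0.12 69 [ 0.4977 -0.1746  0.1225] [0.0385 0.0371 0.0048]
0.19 10 [ 0.5016 -0.1705  0.1925] [0.0059 0.0124 0.0047]
0.21 14 [ 0.5125 -0.1622  0.2126] [0.0239 0.0359 0.0041]
0.215 17 [ 0.5134 -0.161   0.218 ] [0.0289 0.0295 0.0042]
0.22 22 [ 0.5101 -0.1612  0.2221] [0.04   0.039  0.0045]
0.225 17 [ 0.5172 -0.1625  0.2279] [0.0296 0.0239 0.0043]
0.23 12 [ 0.515  -0.1626  0.2323] [0.0312 0.0284 0.0046]
side head 397
[[0.4745, -0.1813, 0.1196], [0.4925, -0.1544, 0.234], [0.5161, -0.1486, 0.2517]] (array([ 0.49533905, -0.17052735]), np.float64(0.0013830278726064506))
0.1 34 [ 0.4918 -0.162   0.1025] [0.0335 0.0354 0.0048]
0.105 41 [ 0.4921 -0.1671  0.1072] [0.0327 0.0332 0.0044]
0.11 37 [ 0.4933 -0.1646
[... 165 characters left out ...]
 -0.1653  0.1826] [0.0113 0.0086 0.0048]
0.185 10 [ 0.4943 -0.1643  0.1879] [0.0121 0.0066 0.0043]
0.19 15 [ 0.4942 -0.1642  0.193 ] [0.0157 0.0091 0.0039]
0.195 11 [ 0.4927 -0.163   0.1979] [0.0123 0.0054 0.0042]
0.21 35 [ 0.4928 -0.1547  0.2126] [0.0501 0.0148 0.0049]
0.215 69 [ 0.4952 -0.1556  0.2176] [0.063  0.0176 0.0048]
0.22 54 [ 0.4919 -0.1575  0.2222] [0.0645 0.0267 0.0048]
0.225 69 [ 0.4926 -0.157   0.2271] [0.0653 0.0329 0.005 ]
0.23 75 [ 0.4942 -0.1572  0.2325] [0.0653 0.029  0.005 ]
0.235 66 [ 0.4933 -0.1571  0.2375] [0.0654 0.0263 0.005 ]
[ 0.49526038 -0.17077935  0.21577226] [ 7.06003781e-01  7.08207816e-01  4.16752171e-04 -4.21257349e-04] [-0.53824895  0.46104775 -1.59682076]
```

View pics/w3.png

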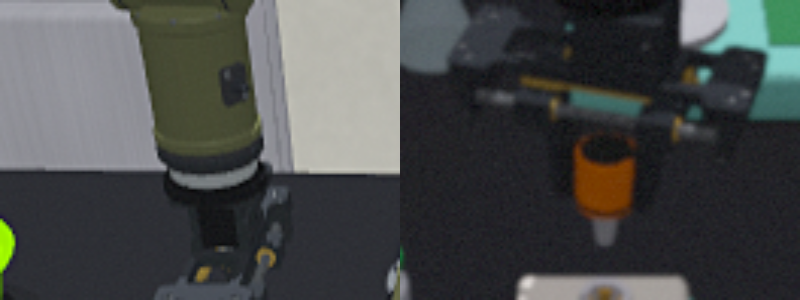

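In the side half (right), the head hangs upright over the collar, with its shank at about (605,230). The head and collar axes agree to about 1.5 mm while the arm is still settling. I'll lower to just above contact.

Call:
move_arm --pt "0 0 15 0 0 0 1" --pt "0 0 32 0 0 0 1" --pt "0 0 50 0 0 0 1" --pt "0 0 62 0 0 0 1" --pt "0 0 70 0 0 0 1" --newtons 60

```text
clock: 4.78
tool_pos: [0.4949, -0.1726, 0.1448]
eef_rot: [0.707, 0.707, -0.0, -0.0]
contact_force: [0.5, -0.3, -0.2]
opening: 0.438
finger_force: 60.0
```

Call:
move_arm --pt "0 0 1 0 0 0 1" --pt "0 0 2 0 0 0 1" --pt "0 0 3 0 0 0 1" --pt "0 0 4 0 0 0 1" --pt "0 0 5 0 0 0 1"

```text
clock: 5.4
tool_pos: [0.4951, -0.1731, 0.1408]
eef_rot: [0.707, 0.707, 0.0, 0.0]
contact_force: [0.3, -0.4, 0.1]
opening: 0.44
finger_force: 60.0
```

Call:
move_arm --pt "0 0 2 0 0 0 1" --pt "0 0 4 0 0 0 1" --pt "0 0 6 0 0 0 1" --pt "0 0 8 0 0 0 1" --pt "0 0 9 0 0 0 1"

```text
clock: 6.02
tool_pos: [0.495, -0.1735, 0.1319]
eef_rot: [0.707, 0.707, -0.0, 0.0]
contact_force: [-1.2, -2.4, 5.7]
opening: 0.437
finger_force: 60.0
```

Call:
move_arm --pt "0 0 1 0 0 0 1" --pt "0 0 2 0 0 0 1" --pt "0 0 3 0 0 0 1" --pt "0 0 4 0 0 0 1" --pt "0 0 4 0 0 0 1"

```text
clock: 6.65
tool_pos: [0.495, -0.1735, 0.1285]
eef_rot: [0.707, 0.707, -0.0, 0.001]
contact_force: [-2.2, -1.9, 11.2]
opening: 0.448
finger_force: 60.0
```

Call:
move_arm --pt "0 0 1 0 0 0 1" --pt "0 0 2 0 0 0 1" --pt "0 0 3 0 0 0 1" --pt "0 0 3 0 0 0 1" --pt "0 0 3 0 0 0 1"

```text
clock: 7.28
tool_pos: [0.4951, -0.1736, 0.1259]
eef_rot: [0.707, 0.707, -0.0, 0.001]
contact_force: [-2.5, -2.3, 14.0]
opening: 0.44
finger_force: 60.0
```

Call:
move_arm --pt "0 0 1 0 0 0 1" --pt "0 0 2 0 0 0 1" --pt "0 0 2 0 0 0 1" --pt "0 0 2 0 0 0 1" --pt "0 0 2 0 0 0 1"

```text
clock: 7.9
tool_pos: [0.4951, -0.1737, 0.1243]
eef_rot: [0.707, 0.707, -0.0, 0.001]
contact_force: [-4.2, -2.2, 16.5]
opening: 0.433
finger_force: 60.0
```

Call:
move_arm --pt "0 0 1 0 0 0 1" --pt "0 0 2 0 0 0 1" --pt "0 0 2 0 0 0 1" --pt "0 0 2 0 0 0 1" --pt "0 0 2 0 0 0 1"

```text
clock: 8.52
tool_pos: [0.4951, -0.1737, 0.1227]
eef_rot: [0.707, 0.707, -0.0, 0.001]
contact_force: [-4.6, -0.6, 21.4]
opening: 0.439
finger_force: 60.0
```

Call:
move_arm --pt "0 0 1 0 0 0 1" --pt "0 0 2 0 0 0 1" --pt "0 0 2 0 0 0 1" --pt "0 0 2 0 0 0 1" --pt "0 0 2 0 0 0 1"

```text
clock: 9.15
tool_pos: [0.4951, -0.1737, 0.1211]
eef_rot: [0.707, 0.707, -0.0, 0.001]
contact_force: [-6.2, -0.6, 25.7]
opening: 0.438
finger_force: 60.0
```

The slope of 2.7 N/mm shows the shoulder has landed. I'll unload gently without pulling, then open.

Call:
move_arm --pt "0 0 -3 0 0 0 1" --pt "0 0 -6 0 0 0 1" --pt "0 0 -8 0 0 0 1" --pt "0 0 -9 0 0 0 1" --pt "0 0 -9 0 0 0 1"

```text
clock: 9.78
tool_pos: [0.4951, -0.1736, 0.1284]
eef_rot: [0.707, 0.707, -0.0, 0.001]
contact_force: [-2.2, -2.9, 7.3]
opening: 0.443
finger_force: 60.0
```

Call:
move_arm --pt "0 0 0 0 0 0 0.45" --pt "0 0 0 0 0 0 0.2" --pt "0 0 0 0 0 0 0" --pt "0 0 0 0 0 0 0" --pt "0 0 0 0 0 0 0"

```text
clock: 10.4
tool_pos: [0.495, -0.1729, 0.1276]
eef_rot: [0.707, 0.707, 0.0, -0.0]
contact_force: [-0.5, 0.0, 0.1]
opening: 0.984
finger_force: 0.0
```

Call:
move_arm --pt "0 0 -20 0 0 0 0" --pt "0 0 -60 0 0 0 0" --pt "30 0 -100 0 0 0 0" --pt "80 0 -110 0 0 0 0" --pt "120 0 -110 0 0 0 0"

```text
clock: 11.02
tool_pos: [0.4957, -0.0512, 0.239]
eef_rot: [0.707, 0.707, 0.001, 0.001]
contact_force: [-0.1, -0.2, 0.0]
opening: 0.998
finger_force: 0.0
```

```bash
cat > m3.py <<'E'
from h import *
import sys
out=[]
for n in("scene","side"):
    s=eyes.snapshot(n);P=cloud(s);h=cv2.cvtColor(s["frame"],cv2.COLOR_RGB2HSV)
    m=cv2.inRange(h,(5,140,50),(20,255,255))>0
    near=np.hypot(P[...,0]-.495,P[...,1]+.173)<.03
    q=P[m&near&(P[...,2]>.127)&(P[...,2]<.164)];print(n,len(q),np.percentile(P[m&near][:,2],[1,3,50,97,99]).round(4),fitc(q,.02,0,[.495,-.173]))
    q=P[near&(P[...,2]>.155)&(~m)];print("top",len(q),np.median(q[:,2]))
    if len(q)>20:
        A=np.c_[q[:,:2]-q[:,:2].mean(0),np.ones(len(q))];print(np.linalg.lstsq(A,q[:,2],rcond=None)[0])
    u,v=[int(x) for x in (np.argwhere(near&(P[...,2]>.09)).mean(0)[::-1])]
    out.append(cv2.resize(s["frame"][max(v-30,0):v+30,max(u-40,0):u+40],(400,300)))
cv2.imwrite("pics/"+sys.argv[1],np.hstack(out)[...,::-1])
st=r.get_state();print(st["clock"],st["tool_pos"],st["contact_force"])
E
python3 m3.py w4.png
```

```text
scene 178 [0.1285 0.1299 0.1505 0.167  0.1677] (array([ 0.49504407, -0.17512561]), np.float64(0.0009471799527389567))
top 77 0.16587564830365542
[0.02980383 0.00572091 0.16605744]
side 154 [0.1285 0.1311 0.1533 0.1673 0.1685] (array([ 0.49513181, -0.17345728]), np.float64(0.0010995235327468287))
top 87 0.1664613116919803
[0.00396179 0.01726435 0.16643361]
11.125 [ 0.49528559 -0.04738332  0.23829664] [-0.7587478  -0.24161698 -0.35782792]
```

View pics/w4.png

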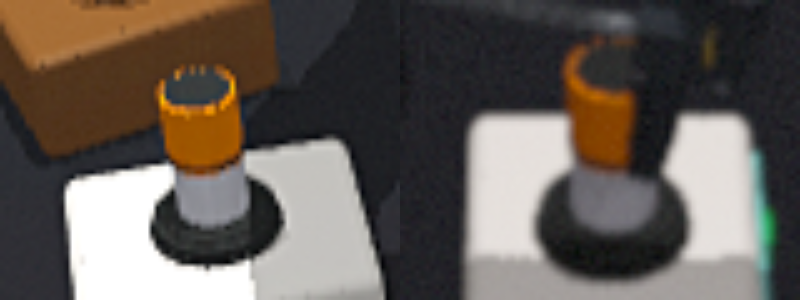

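Scene half (left): the barrel sits upright and flush on the collar, with the joint at (205,165). Its top is at 0.166–0.167 m, against 0.167 m for fully home. The gripper is clear, so I'll hand in.

```bash
python3 -c "
from h import *
print(finish_job())"
```

```text
the job is handed in; nothing more can be done
None
```

The orange cup head is seated upright on the white shaker's collar: its top measures about 0.1665 m against 0.167 m for fully home, the press peaked at about 26 N (mount limit about 32 N), it held after release, and the job was handed in at about 11 s.

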